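# Select two bays and start the prep timer

## Task

Set the prep timer with your closed fingertips: push the round key in front of the tall lidded tub all the way down so that it stays down, then push the round key in front of the small open cup down in the same way, and then press the long start bar at the console's front edge fully down and let it come back up. The round key in front of the squat tin must stay up. Only press: leave the three containers, the spice jar and the thermometer where they are.

Things in the scene. Friction and masses are not known exactly. Their poses are not given: they have to be found in the camera images.
- console: metal timer console fixed to the table, 115 (x) by 296 mm (y), flat top 34 mm up. Origin on the table under its centre; x points away from the operator, y to the left, z up. Round keys at x = 18, y = 95, 0, -95 mm; start bar at x = -36, y = 0. Behind it a fixed tray 4 mm high (to x = 172 mm; ribs 12 mm high) forms a bay behind each key.
- food_processor: obstacle: fixed food processor to the right of the console, between it and the place where the arm may start; origin at the centre of its underside on the table, front to its -x. Base 308 mm (x) by 213 mm (y); the round clear bowl and lid, 210 mm across, reach 414 mm above the table. Go round or over it (above about 0.45 m). It is not used here.
- key_a_top (a point): centre of the flat top of a round key cap, 32 mm across; moves with the key, axes as the console's. Key up: 46 mm above the table, 12 mm proud of the console. The container that belongs to it stands in the bay about 100 mm behind it (console +x); the next bay is 95 mm to the side. This key is the left one of the three, seen by the operator (console y = +95 mm).
- key_b_top (a point): centre of the flat top of a round key cap, 32 mm across; moves with the key, axes as the console's. Key up: 46 mm above the table, 12 mm proud of the console. The container that belongs to it stands in the bay about 100 mm behind it (console +x); the next bay is 95 mm to the side. This key is the middle one (console y = 0).
- key_c_top (a point): centre of the flat top of a round key cap, 32 mm across; moves with the key, axes as the console's. Key up: 46 mm above the table, 12 mm proud of the console. The container that belongs to it stands in the bay about 100 mm behind it (console +x); the next bay is 95 mm to the side. This key is the right one (console y = -95 mm).
- key_a (a joint): travel in m of that round key: 0 up, 0.008 fully down at a hard stop. A steady push of about 4 N moves it and it stays where it is left (no spring); keys that are down cannot be got up again by pushing.
- key_b (a joint): travel in m of that round key: 0 up, 0.008 fully down at a hard stop. A steady push of about 4 N moves it and it stays where it is left (no spring); keys that are down cannot be got up again by pushing.
- key_c (a joint): travel in m of that round key: 0 up, 0.008 fully down at a hard stop. A steady push of about 4 N moves it and it stays where it is left (no spring); keys that are down cannot be got up again by pushing.
- start_bar_top (a point): centre of the flat top face of the long start bar, 22 mm deep by 96 mm wide, which lies along the console's front edge, 54 mm in front of the row of round keys. It moves with the bar; 46 mm above the table when up, 12 mm proud of the console.
- start_bar (a joint): travel in m of the start bar: 0 up, 0.008 fully down at a hard stop. Sprung: 1 N to begin, 5 N fully down, comes back up when let go.
- tall_tub: the tallest container: a tub with a flat lid, 72 mm across, 78 mm tall, 0.3 kg; upright, loose, origin at the centre of its underside, z up; stands in one of the console's three bays (which one varies).
- steel_cup: the lowest container: a plain pale-grey steel cup, open at the top, 67 mm across the rim, 48 mm tall, 0.2 kg; upright, loose, origin at the centre of its underside, z up; stands in one of the console's three bays (which one varies).
- squat_tin: a closed tin wider than it is tall, 75 mm across, 58 mm tall, 0.3 kg; upright, loose, origin at the centre of its underside, z up; stands in one of the console's three bays (which one varies).
- spice_jar: bystander: narrow upright shaker jar 45 mm across, 106 mm tall, loose, on the table about 75 mm to the left of the console; origin at the centre of its underside.
- thermometer: bystander: probe thermometer with a round dial, 172 mm long, 48 mm wide, 11 mm tall, lying loose on the table in front of the console; origin at the centre of its underside.
There are look-alikes about, which are no part of the job. What is shaped like the squat_tin but blue or orange is not meant.

How it is judged:
By the outcome, as a careful person would: the job done as asked, in the order asked, and still so for the second after the job is handed in, with the robot touching nothing.
It also fails if it takes over 43 s, if anything falls off the work surface, if the arm or the gripper's body presses on something with over 40 N, if the wrist force passes 120 N, or if a joint passes its speed limit or range.

## Robot

A 7-joint arm with a two-finger parallel gripper is mounted at the origin on a cart in front of the work surface, level with it; the furniture and walls round the work are solid. World frame = base frame: x ahead of the robot, y to its left, z up, the work surface at z = 0. Lengths are in m, angles in degrees, forces in N, time in s.
With the tool pointing down it reaches from about 0.425 to 0.8 m from the base axis. Payload 8.3 kg.
Tool frame: the origin (TCP) lies midway between the tips of the shut fingers; the grasp point (between the pads) lies behind it (manip.grasp_offset is the z of the grasp point in the tool frame, in m); z points along the fingers, y is the line along which they close (so a half turn about z gives the same grasp; the last joint's range is limited). The gripper opens to 85 mm and grips with 20 to 120 N. Pads are 22 mm wide; open, the fingers measure 114 mm over their backs; the gripper's body (76 mm by 85 mm) begins 54 mm behind the grasp point. The pads swing forward as they close: fully open they stand 13 mm farther back than shut.
Start: joints at [63.891, 21.967, 0.94, 78.501, -0.361, 79.538, -2.664], TCP at [0.239, -0.577, 0.231] pointing down, gripper open.
Joint ranges: [-169.22, 169.22], [-14.56, 117.87], [-87.37, 89.26], [10.42, 133.3], [-82.24, 262.24], [0.94, 117.77], [-172.7, 172.7]. Speed limits (degrees/s): [136.94, 136.94, 172.46, 172.46, 180, 180, 180].

## Interface

Orientations are given as [roll, pitch, yaw] about the fixed x, y, z axes, in that order (R = Rz(yaw) Ry(pitch) Rx(roll)).
In Python, from bench import manip, vision, job_done gives the robot as it stands. The module is installed in compiled form; this text tells all that it offers.
- The arm moves only by the tool step_arm, never from a script. Its argument "series" is a list of rows, each a list of 3 entries, a list of its own where there are three numbers: the opening in per cent of the stroke, from 0 (shut) to 100 (fully open), then the shift along the tool's x, y, z in m, then the turn, a rotation vector about the tool's x, y, z in rad. In form: [[claw, [tx, ty, tz], [rx, ry, rz]], ...]. A call has 1 to 20 rows; each row shifts and turns the commanded pose from where the row before left it, along the tool's axes as they then stand; what a row does not reach is not made up. A row lasts 1/10 s, in which the tool goes at most 50 mm and 8.59 degrees, less where a joint would pass 70% of its speed; a pose out of reach is approached as far as the arm can. A call with a gripper value outside its range is refused whole. The fingers move at their own pace and stop on an object; "grip_force" is the grip in N (left out, the last holds). Time passes only in rows, so rows that do not move let the fingers close. It gives the time, the measured TCP pose, the force, the opening and the grip force at its end, in the units of the state.
- manip.observe(): the state, without advancing time (a new reading comes with each control period).
- vision.read_camera(name): name is "scene" or "side" or "wrist"; returns a dict with "pixels" (400x640x3 uint8, blue, green, red), "K" (3x3 intrinsics, pixels), "T" (4x4, takes a point from camera to world coordinates). Camera axes: x right, y up, looking along -z (the intrinsics and any distortion apply to the point x, -y, -z); pixel columns grow to the right and rows downward; lengths in m; the calibration is good to about 2 mm. A picture is of the moment at which its call begins. There is no depth.
- job_done(): hands the job in; it is judged then, once.
The state is a dict: "t": time; "joint_pos": joint angles; "joint_velocities": joint speeds; "joint_torque": joint torques, N m; "tool_pos": TCP position; "eef_rot": TCP orientation; "wrist_force": force on the tool from outside, world axes, zero at the start; "torque": the same for the moment, N m; "finger_gap": opening from 0.0 (shut) to 1.0 (fully open); "gripper_force": force on a finger pad.
Only numpy, scipy, OpenCV 4.12 (cv2) and the standard library are available. Lean on these libraries where they do the work, as an engineer would, in place of code of your own. Each camera call takes 0.05 s, during which the arm holds its last target. There are 200 camera calls.

## Working session

There is one attempt and no reset: what is moved stays moved. The work goes in short steps, Python scripts to look and compute and a tool call to move; the robot and the scene stay as the last step left them, time stands still between calls to the robot, and variables do not carry over. Pictures are saved under pics/ and viewed, at most 10 in all, crops included, and the job is handed in when it is done.

Besides the shell and the picture viewer there is one more tool, called after ">>>" as name([rows], argument=value, ...), one row to a line, values as JSON. step_arm: Moves the arm, as the interface text tells. Its arguments: {"type":"object","properties":{"series":{"type":"array","items":{"type":"array"}},"grip_force":{"type":"number"}},"required":["series"]}

```bash
mkdir -p pics; python3 - <<'E'
from bench import manip, vision
import cv2, numpy as np
for n in ("scene","side"):
    d=vision.read_camera(n); cv2.imwrite(f"pics/{n}0.png",d["pixels"]); np.savez(f"{n}.npz",**d)
    print(n,d.keys(),d["K"].round(1).tolist(),d["T"].round(4).tolist())
s=manip.observe();print(s,manip.grasp_offset)
E
```

```text
scene dict_keys(['pixels', 'K', 'T']) [[363.9, 0.0, 316.0], [0.0, 363.9, 199.2], [0.0, 0.0, 1.0]] [[-0.6446, 0.445, -0.6217, -0.1513], [-0.7643, -0.3973, 0.508, 0.7382], [-0.021, 0.8026, 0.5962, 0.6621], [0.0, 0.0, 0.0, 1.0]]
side dict_keys(['pixels', 'K', 'T']) [[426.9, 0.0, 319.2], [0.0, 426.9, 201.4], [0.0, 0.0, 1.0]] [[-0.8025, 0.3774, -0.4621, -0.0563], [-0.5966, -0.4955, 0.6313, 0.9617], [0.0093, 0.7823, 0.6228, 0.8054], [0.0, 0.0, 0.0, 1.0]]
{'t': 0.1, 'joint_pos': array([63.89062955, 22.01276698,  0.9410008 , 78.55515671, -0.36144052,
       79.53788642, -2.6623739 ]), 'joint_velocities': array([-0.05589178, -0.11590288,  0.00185447, -0.0583517 ,  0.02095782,
       -0.03962553, -0.00523642]), 'joint_torque': array([ 5.14099840e-03, -6.29130292e+01,  8.49237777e-01, -3.72758389e+01,
        1.70781766e-02,  1.04386886e-02, -1.06076832e-04]), 'tool_pos': array([ 0.23907047, -0.57697926,  0.2303549 ]), 'eef_rot': array([-1.79897067e+02,  2.15641276e-03,  2.25083162e+01]), 'wrist_force': array([0.26745259, 0.58772896, 0.00457307]), 'torque': array([ 0.00715928, -0.00586592, -0.05030267]), 'gripper_force': 0.0, 'finger_gap': 0.9963076253471137} -0.0187
```

View pics/scene0.png

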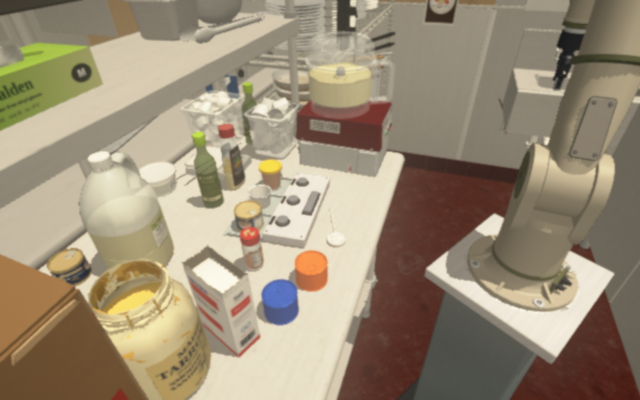

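View pics/side0.png

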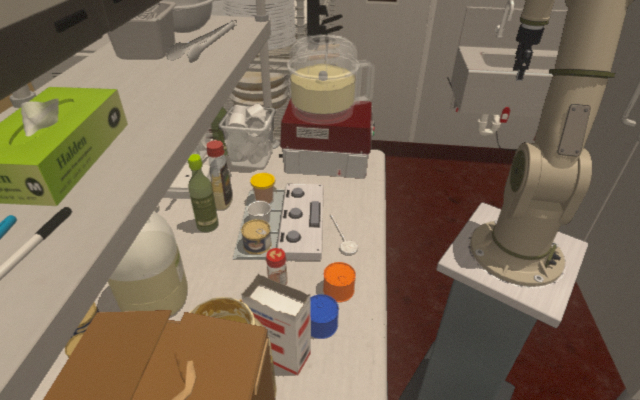

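The console is visible in both pictures, at about scene (300,210) and side (300,220). The bays from left to right seem to hold the tin, the cup and the yellow-lidded tub. I'll zoom in to confirm this.

```bash
python3 - <<'E'
import cv2, numpy as np
a=np.load("scene.npz")["pixels"][150:260,220:360]; b=np.load("side.npz")["pixels"][165:275,225:365]
f=lambda i:cv2.resize(i,None,fx=5.7,fy=5.45,interpolation=cv2.INTER_CUBIC)
cv2.imwrite("pics/zs.png",cv2.resize(a,(763,600),interpolation=cv2.INTER_CUBIC)); cv2.imwrite("pics/zd.png",cv2.resize(b,(763,600),interpolation=cv2.INTER_CUBIC))
E
```

```text
(no output)
```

View pics/zs.png

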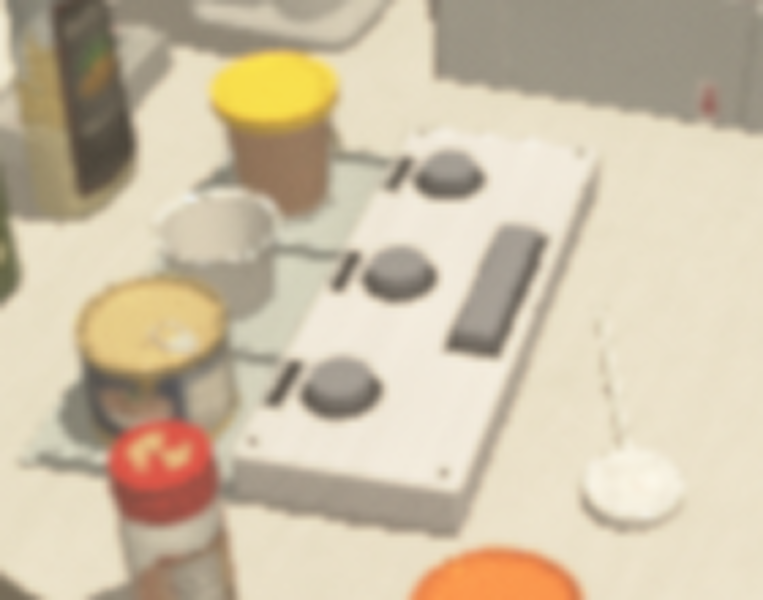

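View pics/zd.png

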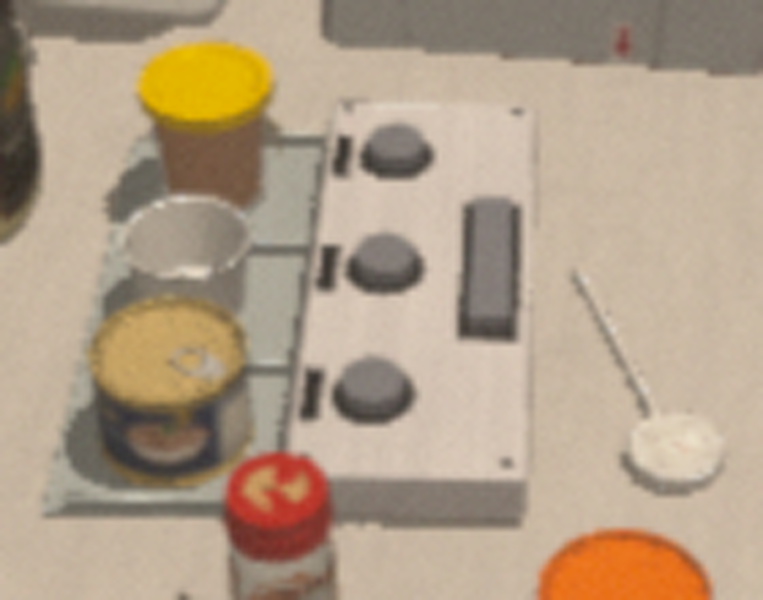

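Both zooms agree:
- **Left bay:** tin, scene zoom (155,340).
- **Middle bay:** open cup, (220,240).
- **Right bay:** yellow-lidded tub, (275,100).

So the order is key_c, then key_b, then the bar. I'll fit the console pose from the key tops, the bar and the corners.

```bash
cat > fit.py <<'E'
import numpy as np
from scipy.optimize import least_squares
M={"key_c":(18,-95,46),"key_b":(18,0,46),"key_a":(18,95,46),"bar":(-36,0,46),"fl":(-57.5,148,34),"fr":(-57.5,-148,34),"br":(57.5,-148,34)}
O={"scene":((220,150),dict(key_c=(449,167),key_b=(400,266),key_a=(341,380),bar=(501,285),fl=(457,492),fr=(598,152))),
   "side":((225,165),dict(key_c=(397,145),key_b=(385,255),key_a=(373,381),bar=(490,262),fl=(525,481),fr=(535,104),br=(337,100)))}
def proj(n,P):
    d=np.load(n+".npz"); T=d["T"]; c=(P-T[:3,3])@T[:3,:3]; c=c*[1,-1,-1]
    p=c@d["K"].T; return p[:,:2]/p[:,2:]
def world(q,names):
    m=np.array([M[k] for k in names])/1e3; c,s=np.cos(q[2]),np.sin(q[2])
    return m@np.array([[c,s,0],[-s,c,0],[0,0,1]])+[q[0],q[1],0]
def res(q,only=None):
    r=[]
    for n,(o,d) in O.items():
        if only and n!=only: continue
        px=(np.array(list(d.values()))+.5)/5.4525-.5+o
        r.append(proj(n,world(q,list(d)))-px)
    return np.vstack(r).ravel()
if __name__=="__main__":
    for only in (None,"scene","side"):
        s=least_squares(res,[.6,0,0],args=(only,)); q=s.x
        print(only,q[:2].round(4),np.degrees(q[2]).round(2)); 
        if only is None: print(res(q).reshape(-1,2).round(1).tolist())
        print({k:w.round(4).tolist() for k,w in zip(M,world(q,list(M)))})
E
python3 fit.py
```

```text
None [0.521  0.2538] 35.31
[[-0.3, 1.0], [-0.8, 1.0], [-0.8, 1.0], [-1.0, 0.1], [0.0, 1.8], [0.4, 0.7], [0.2, -1.3], [0.2, -1.0], [0.0, -0.8], [0.4, -1.8], [0.7, -0.6], [0.6, -0.6], [-0.5, -0.6]]
{'key_c': [0.5906, 0.1867, 0.046], 'key_b': [0.5357, 0.2643, 0.046], 'key_a': [0.4808, 0.3418, 0.046], 'bar': [0.4917, 0.233, 0.046], 'fl': [0.3886, 0.3414, 0.034], 'fr': [0.5597, 0.0998, 0.034], 'br': [0.6535, 0.1663, 0.034]}
scene [0.5239 0.2502] 35.36
{'key_c': [0.5935, 0.1831, 0.046], 'key_b': [0.5385, 0.2606, 0.046], 'key_a': [0.4836, 0.338, 0.046], 'bar': [0.4945, 0.2293, 0.046], 'fl': [0.3913, 0.3376, 0.034], 'fr': [0.5626, 0.0962, 0.034], 'br': [0.6564, 0.1627, 0.034]}
side [0.5191 0.2574] 35.14
{'key_c': [0.5885, 0.1901, 0.046], 'key_b': [0.5338, 0.2678, 0.046], 'key_a': [0.4792, 0.3455, 0.046], 'bar': [0.4897, 0.2367, 0.046], 'fl': [0.3869, 0.3454, 0.034], 'fr': [0.5573, 0.1033, 0.034], 'br': [0.6513, 0.1695, 0.034]}
```

>>> step_arm([
  [0,[0,0,-0.03],[0,0,0]],
  [0,[0,0,-0.04],[0,0,0]],
  [0,[0,0,-0.04],[0,0,0]],
  [0,[0,0,-0.04],[0,0,0]],
  [0,[0,0,-0.04],[0,0,0]],
  [0,[0,0,-0.04],[0,0,0]],
  [0,[0,0,-0.04],[0,0,0]],
  [0,[0,0,-0.02],[0,0,0]],
  [0,[0,0,0],[0,0,0]],
])

```text
t: 1.0
tool_pos: [0.2371, -0.5753, 0.5173]
eef_rot: [179.2, 0.1, 22.4]
wrist_force: [-0.5, -0.5, -0.6]
finger_gap: 0.003
gripper_force: 0.0
```

```bash
python3 - <<'E'
import numpy as np
def bp(n,px,z):
    d=np.load(n+".npz");T=d["T"];K=d["K"]
    r=T[:3,:3]@(np.linalg.inv(K)@[*px,1]*[1,-1,-1]); return (T[:3,3]+r*(z-T[2,3])/r[2]).round(3)
print("fp base",[bp("scene",p,0) for p in((301,162),(379,178))],[bp("side",p,0) for p in((285,168),(366,174))])
print("lid top",bp("scene",(341,38),.414),bp("side",(322,40),.414))
# shelf front edge: same edge points, plane z unknown -> match lines for several z
for z in(.45,.5,.55,.6): print(z,[bp("scene",p,z)[:2] for p in((297,22),(150,110))],[bp("side",p,z)[:2] for p in((268,20),(175,150))])
E
```

```text
fp base [array([0.744, 0.071, 0.   ]), array([ 0.491, -0.056,  0.   ])] [array([0.74 , 0.071, 0.   ]), array([ 0.505, -0.065,  0.   ])]
lid top [ 0.643 -0.017  0.414] [ 0.661 -0.023  0.414]
0.45 [array([0.755, 0.051]), array([0.406, 0.598])] [array([0.82 , 0.022]), array([0.464, 0.635])]
0.5 [array([0.541, 0.213]), array([0.275, 0.631])] [array([0.697, 0.155]), array([0.391, 0.681])]
0.55 [array([0.328, 0.375]), array([0.143, 0.664])] [array([0.574, 0.287]), array([0.318, 0.727])]
0.6 [array([0.114, 0.537]), array([0.012, 0.697])] [array([0.45 , 0.419]), array([0.245, 0.773])]
```

>>> step_arm([
  [0,[0.02,0,0],[0,0,-0.032]],
  [0,[0.0435,-0.0015,0],[0,0,-0.07]],
  [0,[0.0435,-0.0015,0],[0,0,-0.07]],
  [0,[0.0435,-0.0015,0],[0,0,-0.07]],
  [0,[0.0435,-0.0015,0],[0,0,-0.07]],
  [0,[0.0435,-0.0015,0],[0,0,-0.07]],
  [0,[0.0435,-0.0015,0],[0,0,-0.07]],
  [0,[0.0435,-0.0015,0],[0,0,-0.07]],
  [0,[0.0435,-0.0015,0],[0,0,-0.07]],
  [0,[0.02,0,0],[0,0,-0.032]],
  [0,[0,0,0],[0,0,0]],
])

```text
t: 2.1
tool_pos: [0.5317, -0.3236, 0.5115]
eef_rot: [179.9, 0.2, 58.7]
wrist_force: [0.4, 0.2, 0.9]
finger_gap: -0.0
gripper_force: 0.0
```

>>> step_arm([
  [0,[0.02,0,-0.005],[0,0,-0.032]],
  [0,[0.0435,-0.0015,0],[0,0,-0.07]],
  [0,[0.0435,-0.0015,0],[0,0,-0.07]],
  [0,[0.0435,-0.0015,0],[0,0,-0.07]],
  [0,[0.0435,-0.0015,0],[0,0,-0.07]],
  [0,[0.0435,-0.0015,0],[0,0,-0.07]],
  [0,[0.0435,-0.0015,0],[0,0,-0.07]],
  [0,[0.0435,-0.0015,0],[0,0,-0.07]],
  [0,[0.0435,-0.0015,0],[0,0,-0.07]],
  [0,[0.0435,-0.0015,0],[0,0,-0.07]],
  [0,[0.0435,-0.0015,0],[0,0,-0.07]],
  [0,[0.035,0,0],[0,0,-0.056]],
  [0,[0,0,0],[0,0,0]],
  [0,[0,0,0],[0,0,0]],
])

```text
t: 3.5
tool_pos: [0.6056, 0.1448, 0.5107]
eef_rot: [179.9, 0.7, 103.4]
wrist_force: [-0.6, -0.3, 0.6]
finger_gap: -0.003
gripper_force: 0.0
```

```bash
cat >> fit.py <<'E'
E
python3 - <<'E'
from bench import manip, vision
import cv2, numpy as np
s=manip.observe();print(s["tool_pos"],s["eef_rot"],s["joint_pos"])
d=vision.read_camera("wrist"); np.savez("wrist.npz",**d)
cv2.imwrite("pics/w0.png",d["pixels"]);print(d["T"].round(3).tolist())
from fit import *
q=[.521,.2538,np.radians(35.31)]
print({k:p.round(1).tolist() for k,p in zip(M,proj("wrist",world(q,list(M))))})
E
```

```text
[0.60562962 0.14475385 0.51074444] [179.94890395   0.6532834  103.39649664] [-21.88702554  28.08872002  12.32414624  34.53173275  -5.78339333
 117.73125396  -0.28640383]
[[0.973, -0.218, -0.08, 0.585], [0.232, 0.915, 0.33, 0.229], [0.001, -0.339, 0.941, 0.652], [0.0, 0.0, 0.0, 1.0]]
{'key_c': [316.2, 121.9], 'key_b': [297.9, 74.9], 'key_a': [277.5, 22.6], 'bar': [272.8, 86.1], 'fl': [229.5, 11.2], 'fr': [293.4, 158.2], 'br': [342.8, 138.2]}
```

View pics/w0.png

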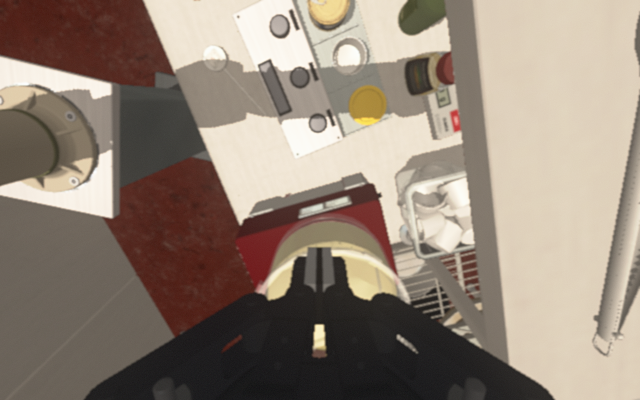

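The wrist view shows key_c at (318,123), key_b (300,77), key_a (281,26) and the bar at (274,87). The tub (yellow) is behind key_c, the cup behind key_b and the tin behind key_a, so the mapping holds. I'll refit using this view too.

```bash
python3 - <<'E'
import fit; from fit import *
from scipy.optimize import least_squares
from bench import manip
f=lambda d:{k:(np.array(v)+.5)*5.4525-.5 for k,v in d.items()}
O["wrist"]=((0,0),f(dict(key_c=(318,122.5),key_b=(300,76.5),key_a=(280.5,26),bar=(274,87),fl=(235,13.5),fr=(296,157))))
for o in("wrist",None):
    s=least_squares(res,[.52,.25,.6],args=(o,)); q=s.x
    print(o,q,np.degrees(q[2]),np.abs(s.fun).max())
    print({k:w.round(4).tolist() for k,w in zip(M,world(q,list(M)))})
from scipy.spatial.transform import Rotation as R
s=manip.observe(); Rt=R.from_euler("xyz",s["eef_rot"],degrees=True)
t=world(q,["key_c"])[0]+[0,0,.15]
print("shift tool",Rt.inv().apply(t-s["tool_pos"]), "rotvec",(Rt.inv()*R.from_euler("xyz",[180,0,90+np.degrees(q[2])],degrees=True)).as_rotvec())
E
```

```text
wrist [0.52672234 0.25237003 0.61068286] 34.98955048967123 2.3950889987082746
{'key_c': [0.5959, 0.1849, 0.046], 'key_b': [0.5415, 0.2627, 0.046], 'key_a': [0.487, 0.3405, 0.046], 'bar': [0.4972, 0.2317, 0.046], 'fl': [0.3947, 0.3406, 0.034], 'fr': [0.5645, 0.0981, 0.034], 'br': [0.6587, 0.1641, 0.034]}
None [0.5246273  0.25229677 0.61322976] 35.13547723954883 3.5179659045092535
{'key_c': [0.594, 0.185, 0.046], 'key_b': [0.5393, 0.2627, 0.046], 'key_a': [0.4847, 0.3403, 0.046], 'bar': [0.4952, 0.2316, 0.046], 'fl': [0.3924, 0.3402, 0.034], 'fr': [0.5628, 0.0982, 0.034], 'br': [0.6568, 0.1644, 0.034]}
shift tool [ 0.04657832 -0.00251611  0.31460767] rotvec [-0.00062306  0.01176624 -0.38126197]
```

>>> step_arm([
  [0,[0.005,0,0.025],[0,0,0]],
  [0,[0.008,0,0.04],[0,0,0]],
  [0,[0.008,0,0.045],[0,0,0]],
  [0,[0.008,-0.001,0.045],[0,0,0]],
  [0,[0.008,-0.001,0.045],[0,0,0]],
  [0,[0.008,0,0.045],[0,0,0]],
  [0,[0.002,0,0.035],[0,0,0]],
  [0,[0,0,0.02],[0,0.012,-0.03]],
  [0,[0,0,0],[0,0,-0.07]],
  [0,[0,0,0],[0,0,-0.07]],
  [0,[0,0,0],[0,0,-0.07]],
  [0,[0,0,0],[0,0,-0.07]],
  [0,[0,0,0],[0,0,-0.07]],
  [0,[0,0,0],[0,0,0]],
  [0,[0,0,0],[0,0,0]],
])

```text
t: 5.05
tool_pos: [0.595, 0.1855, 0.2114]
eef_rot: [179.8, 0.0, 124.9]
wrist_force: [-0.0, -1.4, -0.2]
finger_gap: 0.002
gripper_force: 0.0
```

```bash
python3 - <<'E'
from bench import manip, vision
import cv2, numpy as np
s=manip.observe();print(s["tool_pos"],s["eef_rot"],s["joint_pos"].round(1))
d=vision.read_camera("wrist"); np.savez("wrist.npz",**d)
cv2.imwrite("pics/w1.png",d["pixels"])
from fit import *
q=[.5246,.2523,.6132]
print({k:p.round(1).tolist() for k,p in zip(M,proj("wrist",world(q,list(M))))})
E
```

```text
[0.5950453  0.18549289 0.21141525] [1.79813037e+02 3.26983865e-02 1.24932827e+02] [-24.8  22.1   6.2  81.   -2.4  76.8  16.5]
{'key_c': [317.3, 183.8], 'key_b': [316.9, 92.8], 'key_a': [316.3, -20.5], 'bar': [263.3, 92.9], 'fl': [229.8, -87.5], 'fr': [255.6, 223.4], 'br': [349.9, 223.1]}
```

View pics/w1.png

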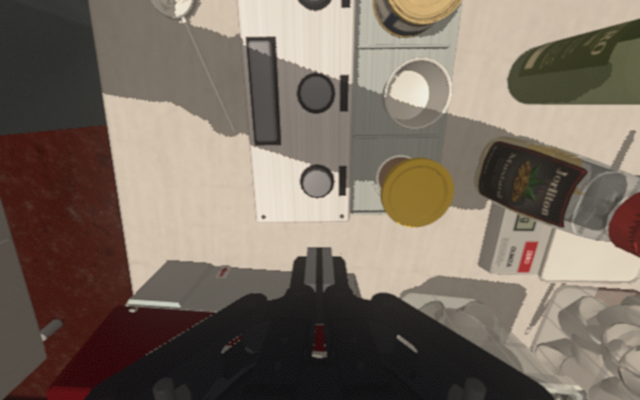

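Key_c is at (317,182) and key_b at (316,93), within 2 px of the predictions. The tool is directly above key_c, so I'll go down.

>>> step_arm([
  [0,[0,0,0.025],[0,0,0]],
  [0,[0,0,0.04],[0,0,0]],
  [0,[0,0,0.04],[0,0,0]],
  [0,[0,0,0.03],[0,0,0]],
  [0,[0,0,0.01],[0,0,0]],
  [0,[0,0,0],[0,0,0]],
  [0,[0,0,0],[0,0,0]],
])

```text
t: 5.8
tool_pos: [0.5965, 0.1877, 0.0684]
eef_rot: [179.6, 0.1, 125.1]
wrist_force: [0.7, -0.3, 0.6]
finger_gap: 0.002
gripper_force: 0.0
```

>>> step_arm([
  [0,[0,0,0.005],[0,0,0]],
  [0,[0,0,0.004],[0,0,0]],
  [0,[0,0,0.003],[0,0,0]],
  [0,[0,0,0.003],[0,0,0]],
  [0,[0,0,0.003],[0,0,0]],
  [0,[0,0,0.003],[0,0,0]],
  [0,[0,0,0.002],[0,0,0]],
  [0,[0,0,0],[0,0,0]],
  [0,[0,0,0],[0,0,0]],
])

```text
t: 6.7
tool_pos: [0.5955, 0.1876, 0.0435]
eef_rot: [179.8, 0.0, 125.2]
wrist_force: [-0.0, 0.1, -0.2]
finger_gap: 0.001
gripper_force: 0.0
```

>>> step_arm([
  [0,[0,0,0.002],[0,0,0]],
  [0,[0,0,0.002],[0,0,0]],
  [0,[0,0,0],[0,0,0]],
  [0,[0,0,0],[0,0,0]],
])

```text
t: 7.1
tool_pos: [0.5956, 0.1876, 0.0395]
eef_rot: [179.8, 0.0, 125.2]
wrist_force: [-0.1, 0.7, 0.6]
finger_gap: 0.001
gripper_force: 0.4
```

>>> step_arm([
  [0,[0,0,0.002],[0,0,0]],
  [0,[0,0,0.002],[0,0,0]],
  [0,[0,0,0],[0,0,0]],
])

```text
t: 7.4
tool_pos: [0.5958, 0.1876, 0.038]
eef_rot: [179.7, 0.0, 125.2]
wrist_force: [-8.9, -3.2, 21.9]
finger_gap: -0.004
gripper_force: 10.6
```

>>> step_arm([
  [0,[0,0,-0.01],[0,0,0]],
  [0,[0,0,-0.02],[0,0,0]],
  [0,[0,0,-0.02],[0,0,0]],
  [0,[0.012,0,0],[0,0,0]],
  [0,[0.025,-0.001,0],[0,0,0]],
  [0,[0.025,-0.001,0],[0,0,0]],
  [0,[0.02,-0.001,0],[0,0,0]],
  [0,[0.012,0,0],[0,0,0]],
  [0,[0,0,0],[0,0,0]],
  [0,[0,0,0],[0,0,0]],
])

```text
t: 8.4
tool_pos: [0.539, 0.2619, 0.0853]
eef_rot: [179.8, 0.1, 125.2]
wrist_force: [0.6, 0.1, 0.2]
finger_gap: 0.004
gripper_force: 0.0
```

```bash
python3 - <<'E'
from bench import manip, vision
import cv2, numpy as np
s=manip.observe();print(s["tool_pos"],s["eef_rot"],s["wrist_force"])
d=vision.read_camera("side"); np.savez("side1.npz",**d)
a=np.load("side.npz")["pixels"];f=lambda i:cv2.resize(i[175:250,270:345],(400,400),interpolation=cv2.INTER_CUBIC)
cv2.imwrite("pics/cmp1.png",np.hstack([f(a),f(d["pixels"])]))
E
```

```text
[0.53904568 0.26191181 0.0853071 ] [1.79793052e+02 5.11827791e-02 1.25175820e+02] [0.58070855 0.08041513 0.23130945]
```

View pics/cmp1.png

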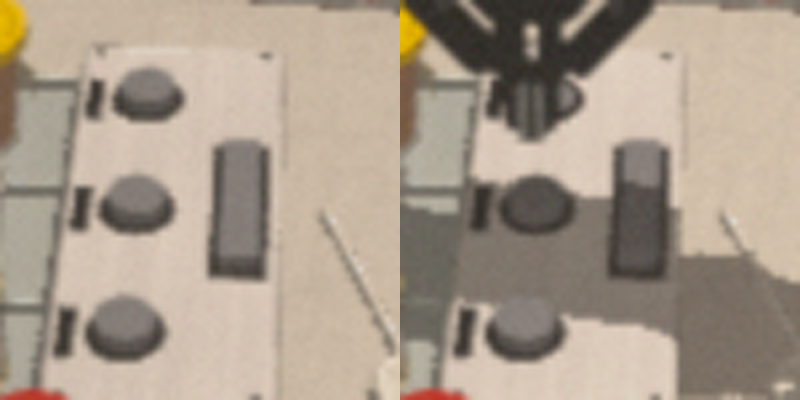

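Key_c is half hidden by the gripper, at (548,98) in the right half. Order matters here, so I'll step 0.1 m toward the operator to check that it's down.

>>> step_arm([
  [0,[0,-0.02,0],[0,0,0]],
  [0,[0,-0.03,0],[0,0,0]],
  [0,[0,-0.03,0],[0,0,0]],
  [0,[0,-0.02,0],[0,0,0]],
  [0,[0,0,0],[0,0,0]],
])

```text
t: 8.95
tool_pos: [0.4561, 0.2019, 0.0851]
eef_rot: [179.9, 0.0, 125.0]
wrist_force: [0.0, -0.1, -0.1]
finger_gap: 0.002
gripper_force: 0.0
```

```bash
python3 - <<'E'
from bench import manip, vision
import cv2, numpy as np
d=vision.read_camera("side")
a=np.load("side.npz")["pixels"];f=lambda i:cv2.resize(i[175:250,270:345],(400,400),interpolation=cv2.INTER_CUBIC)
cv2.imwrite("pics/cmp2.png",np.hstack([f(a),f(d["pixels"])]))
E
```

```text
(no output)
```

View pics/cmp2.png

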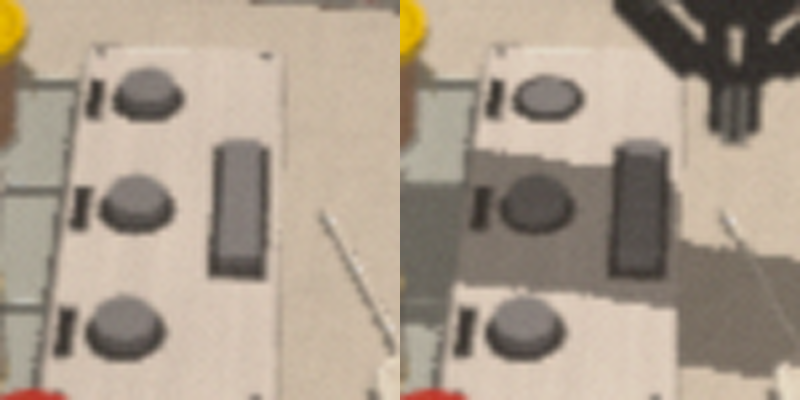

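Key_c at (548,98) is now almost flush, and key_b and key_a are still up. I'll go back over key_b and press it.

>>> step_arm([
  [0,[0,0.02,0],[0,0,0]],
  [0,[0.002,0.03,0],[0,0,0]],
  [0,[0,0.03,0],[0,0,0]],
  [0,[0,0.022,0],[0,0,0]],
  [0,[0,0,0],[0,0,0]],
  [0,[0,0,0.015],[0,0,0]],
  [0,[0,0,0.015],[0,0,0]],
  [0,[0,0,0.005],[0,0,0]],
  [0,[0,0,0.003],[0,0,0]],
  [0,[0,0,0.003],[0,0,0]],
  [0,[0,0,0.002],[0,0,0]],
  [0,[0,0,0.002],[0,0,0]],
  [0,[0,0,0.001],[0,0,0]],
  [0,[0,0,0],[0,0,0]],
])

```text
t: 10.4
tool_pos: [0.5396, 0.2654, 0.0398]
eef_rot: [179.7, 0.0, 125.2]
wrist_force: [-1.4, -1.3, 2.6]
finger_gap: 0.0
gripper_force: 1.3
```

>>> step_arm([
  [0,[0,0,0.002],[0,0,0]],
  [0,[0,0,0.001],[0,0,0]],
  [0,[0,0,0],[0,0,0]],
])

```text
t: 10.7
tool_pos: [0.5398, 0.2656, 0.0381]
eef_rot: [179.7, 0.0, 125.2]
wrist_force: [-6.3, -3.4, 14.1]
finger_gap: -0.001
gripper_force: 7.3
```

>>> step_arm([
  [0,[0,0,0.001],[0,0,0]],
  [0,[0,0,0],[0,0,0]],
  [0,[0,0,0],[0,0,0]],
])

```text
t: 11.0
tool_pos: [0.5399, 0.2656, 0.038]
eef_rot: [179.7, 0.0, 125.2]
wrist_force: [-8.7, -5.8, 22.5]
finger_gap: 0.003
gripper_force: 11.0
```

>>> step_arm([
  [0,[0,0,-0.01],[0,0,0]],
  [0,[0,0,-0.02],[0,0,0]],
  [0,[0,0,-0.015],[0,0,0]],
  [0,[-0.001,-0.012,0],[0,0,0]],
  [0,[-0.001,-0.02,0],[0,0,0]],
  [0,[0,-0.016,0],[0,0,0]],
  [0,[0,-0.007,0],[0,0,0]],
  [0,[0,0,0],[0,0,0]],
  [0,[0,0,0],[0,0,0]],
])

```text
t: 11.9
tool_pos: [0.496, 0.2326, 0.0807]
eef_rot: [179.7, 0.0, 125.2]
wrist_force: [-0.5, -0.4, -0.4]
finger_gap: 0.001
gripper_force: 0.0
```

>>> step_arm([
  [0,[0,0,0.015],[0,0,0]],
  [0,[0,0,0.013],[0,0,0]],
  [0,[0,0,0.004],[0,0,0]],
  [0,[0,0,0.003],[0,0,0]],
  [0,[0,0,0.003],[0,0,0]],
  [0,[0,0,0.002],[0,0,0]],
  [0,[0,0,0.002],[0,0,0]],
  [0,[0,0,0.001],[0,0,0]],
  [0,[0,0,0],[0,0,0]],
])

```text
t: 12.8
tool_pos: [0.4957, 0.2323, 0.0381]
eef_rot: [179.7, 0.0, 125.2]
wrist_force: [-4.0, -1.8, 6.9]
finger_gap: -0.0
gripper_force: 3.6
```

>>> step_arm([
  [0,[0,0,0.001],[0,0,0]],
  [0,[0,0,0.001],[0,0,0]],
  [0,[0,0,0],[0,0,0]],
  [0,[0,0,0],[0,0,0]],
])

```text
t: 13.2
tool_pos: [0.4959, 0.2323, 0.0377]
eef_rot: [179.7, 0.0, 125.2]
wrist_force: [-10.8, -4.5, 23.8]
finger_gap: -0.001
gripper_force: 11.6
```

Hard stop reached: 23.8 N, where the spring alone gives 5 N. Next I'll lift, back off toward the operator and check.

>>> step_arm([
  [0,[0,0,-0.01],[0,0,0]],
  [0,[0,0,-0.02],[0,0,0]],
  [0,[0,0,-0.03],[0,0,0]],
  [0,[0,-0.02,-0.02],[0,0,0]],
  [0,[0,-0.03,-0.01],[0,0,0]],
  [0,[0,-0.01,0],[0,0,0]],
  [0,[0,0,0],[0,0,0]],
  [0,[0,0,0],[0,0,0]],
])

```text
t: 14.0
tool_pos: [0.4466, 0.1978, 0.1249]
eef_rot: [179.7, 0.0, 125.2]
wrist_force: [-1.1, 0.5, 0.8]
finger_gap: -0.002
gripper_force: 0.0
```

```bash
python3 - <<'E'
from bench import manip, vision
import cv2, numpy as np
s=manip.observe();print(s["tool_pos"],s["wrist_force"],abs(s["joint_velocities"]).max())
d=vision.read_camera("side")
a=np.load("side.npz")["pixels"];f=lambda i:cv2.resize(i[160:280,225:365],(400,343),interpolation=cv2.INTER_CUBIC)
cv2.imwrite("pics/cmp3.png",np.hstack([f(a),f(d["pixels"])]))
E
```

```text
[0.44662212 0.1977623  0.12494716] [-1.05839033  0.46965883  0.76854168] 1.0658844139823267
```

View pics/cmp3.png

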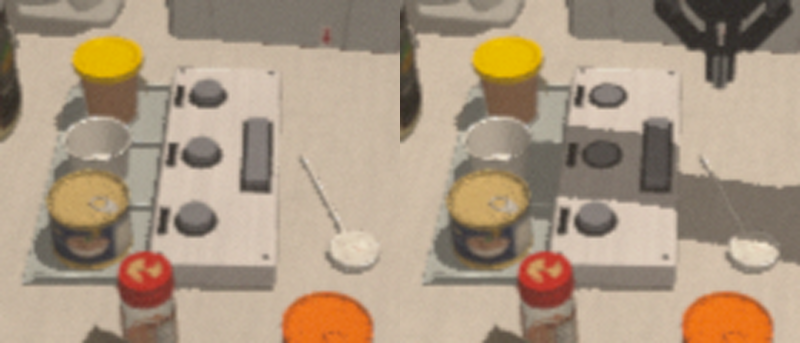

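Key_c (608,96) and key_b (602,154) are both down, key_a (596,219) is up, and the bar (656,155) is back up. The containers, jar and thermometer haven't moved.

```bash
python3 -c "
from bench import job_done; print(job_done())"
```

```text
the job is handed in; nothing more can be done
None
```

The job is handed in: the tub's key then the cup's key were pushed fully down and stayed down, the start bar was pressed and came back up, and the tin's key is still up with nothing else moved (about 14 s of the 43 s used).

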